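# Hold the twin-lens bore sensor over the two-bore block

### The arm

A 6-joint arm with a two-finger parallel gripper is mounted at the origin on the work surface. World frame = base frame: x ahead of the robot, y to its left, z up, the work surface at z = 0. Lengths are in m, angles in rad, forces in N, time in s.
With the tool pointing down it reaches from about 0.275 to 0.975 m from the base axis. Payload 8.4 kg.
Tool frame: the origin (TCP) lies at the very end of the fingers, on their centre line; the grasp point (between the pads) lies 19 mm behind it; y points along the fingers, x is the direction in which the jaws open and shut, and the axes are right-handed (so a half turn about y gives the same grasp; the last joint's range is limited). The gripper opens to 92 mm and grips with 3 to 60 N. Pads are 20 mm wide; open, the fingers measure 128 mm over their backs; the gripper's body (75 mm by 189 mm) begins 69 mm behind the grasp point.
Start: joints at [-0.002, 0.353, 1.633, -0, 1.155, -0.002], TCP at [0.625, -0, 0.215] pointing down, gripper open.
Joint ranges: [-2.63, 2.63], [-0.92, 2.1], [0.06, 2.66], [-1.3, 4.44], [0, 2.69], [-3.02, 3.02]. Speed limits (rad/s): [2.22, 2.22, 2.79, 3.14, 3.14, 3.14].

### API

Orientations are given as a unit quaternion [w, x, y, z].
In Python, from cell import manip gives the robot as it stands.
- The arm moves only by the tool carry_out, never from a script. Its argument "deltas" is a list of rows, each a list of 3 entries, a list of its own where there are three numbers: the shift along the tool's x, y, z in m, then the turn, a rotation vector about the tool's x, y, z in rad, then the closure in counts, from 0 (fully open) to 255 (shut). A call has 1 to 12 rows; each row shifts and turns the commanded pose from where the row before left it, along the tool's axes as they then stand; what a row does not reach is not made up. A row lasts 1/10 s, in which the tool goes at most 50 mm and 8.59 degrees, less where a joint would pass 70% of its speed; a pose out of reach is approached as far as the arm can. A call with a gripper value outside its range is refused whole. The fingers move at their own pace and stop on an object; "force" is the grip in N (left out, the last holds). Time passes only in rows, so rows that do not move let the fingers close. It gives the time, the measured TCP pose, the force and the opening at its end, in the units of the state.
- manip.observe(): the state, without advancing time (a new reading comes with each control period).
- manip.capture(name): name is "scene" or "side" or "wrist"; returns the picture (384x512x3 uint8, blue, green, red); there is no depth.
- manip.calibration(name): a dict with "fx", "fy", "cx", "cy" (pixels), "pose" (4x4, takes a point from camera to world coordinates). Camera axes: x right, y up, looking along -z (the intrinsics and any distortion apply to the point x, -y, -z); pixel columns grow to the right and rows downward; lengths in m; the calibration is good to about 2 mm. A picture is of the moment at which its call begins: read the wrist's pose just before it. calibration takes no time and is no camera call; for the wrist camera it gives the pose at the moment of the call.
- manip.hand_in(): hands the job in, once; it reports no verdict.
The state is a dict: "t": time; "joints": joint angles; "qd": joint speeds; "joint_torque": joint torques, N m; "position": TCP position; "tool_rot": TCP orientation; "force": force on the tool from outside, world axes, zero at the start; "wrist_torque": the same for the moment, N m; "opening": finger opening in m.
Only numpy, scipy, OpenCV 4.12 (cv2) and the standard library are available. Lean on these libraries where they do the work, as an engineer would, in place of code of your own. Each camera call takes 0.05 s, during which the arm holds its last target.

### The job

Take the orange-handled twin-lens sensor out of its black rest, carry it above the angle plate and clamps without it or the arm bumping them, and bring it over the clamped aluminium block that has two bores (not the one with a single bore). Finish while still holding it there, upright and still, hovering about 10 mm above the block with one lens centred over each bore (either way round) and touching nothing. Leave the pendant, ring gauge and height master where they are.

Things in the scene. Friction and masses are not known exactly. Their poses are not given: they have to be found in the camera images.
- sensor: Loose sensor, 350 g, 113 mm tall, upright in its rest. Origin midway between the two lens faces (its lowest points), z up, x along the line of lenses. Upwards: aluminium noses 20 mm wide at x = +-20; white housing 84 (x) x 42 (y) mm, z 15 to 57; neck 50 x 24, z 57 to 67; orange grip 62 (x) x 30 (y), z 67 to 113, to be pinched across y at about z = 92. Same after half a turn.
- rest: Fixed black rest on the table, 110 (x) x 64 (y) x 40 mm. Origin at the centre of its underside, x along its length. The sensor stands in it with its x along the rest's x, lens faces 17 mm above the table; lips 3 to 4 mm clear of the housing reach 23 mm above the lens faces. It lifts straight up out of it.
- work: Fixed aluminium block with TWO bores on the stage. Origin at the centre of its underside, 12 mm above the table; x along its length. Block 130 (x) x 56 (y) x 55 mm. At each end a dark strap clamp 26 mm wide from x = 54 to 114, top 12 mm above the block; at x = +-80 a stud 10 mm wide rises to 33 mm above the block (nut 20 mm wide, to 22 mm).
- bores (a point): Point midway between the two bore mouths, in the top face of the two-bore block (67 mm above the table). The bores are 28 mm in diameter, 45 mm deep, at +-20 mm along its x; z up.
- other_work: Fixed aluminium block clamped in just the same way and of the same sizes as the two-bore block, but with a SINGLE 28 mm bore in the middle: not to be measured. Origin at the centre of its underside.
- angle_plate: Fixed dark steel angle plate on the stage between rest and blocks: upright wall 280 (x) x 12 (y) x 110 mm, top 122 mm above the table; a 12 mm thick foot reaches 44 mm to its +y side, with two ribs there up to 72 mm. Origin at the centre of the wall's underside, 12 mm above the table.
- pendant: Loose grey hand pendant with a black stick, 55 x 130 mm, 36 mm high, flat on the table. Bystander. Origin at the centre of its underside.
- ring_gauge: Loose brass ring gauge, 64 mm outside, 20 mm high, on the stage (top of the stage plate 12 mm above the table). Bystander. Origin at the centre of its underside.
- height_master: Loose dark steel height master, foot 48 mm in diameter, 50 mm high, on the stage. Bystander. Origin at the centre of its underside.
Things that resemble listed ones, but are neither listed nor needed, are in the scene too. What is shaped like the sensor but blue or green is not meant.

How it is judged:
On the way:
1. the gripped sensor is raised until its lenses are above the top of the angle plate (z of sensor in the frame of angle_plate above 0.11 m and contact force between the fingers and sensor above 1 N), for 0.1 s.
At the end, for the whole second after the job is handed in: Sensor held in the gripper and still; lens faces 4 to 18 mm above the two-bore block; its centre within 6 mm of the midpoint of the bores; line of lenses within 0.10 rad of the line of bores; tilt under 0.09 rad; sensor, fingers and arm not touching blocks, clamps or angle plate (horizontal distance between sensor and bores below 0.006 m and z of sensor in the frame of bores between 0.004 and 0.018 m and angle between the x axis of sensor and the x axis of bores, either way round below 0.1 rad and angle between sensor's own z axis and vertical below 0.09 rad and linear speed of sensor below 0.015 m/s and angular speed of sensor below 0.1 rad/s and contact force between the fingers and sensor above 1 N and contact force between each of sensor, the fingers, the arm and work below 0.2 N and contact force between each of sensor, the fingers, the arm and other_work below 0.2 N and contact force between each of sensor, the fingers, the arm and angle_plate below 0.2 N); the arm keeps its last pose, push and grip.
It fails at once if the sensor, fingers or arm bump a block, its clamps or the angle plate (over 1 N) (contact force between any of sensor, the fingers, the arm and work above 1 N or contact force between any of sensor, the fingers, the arm and other_work above 1 N or contact force between any of sensor, the fingers, the arm and angle_plate above 1 N).
It fails at once if a bystander is shifted by more than 15 mm (distance of any of pendant, ring_gauge, height_master from where it was at the start of the episode above 0.015 m).
It also fails if it takes over 42 s, if anything falls off the work surface, if the arm or the gripper's body presses on something with over 40 N, if the wrist force passes 120 N, or if a joint passes its speed limit or range.

## Working session

There is one attempt and no reset: what is moved stays moved. The work goes in short steps, Python scripts to look and compute and a tool call to move; the robot and the scene stay as the last step left them, time stands still between calls to the robot, and variables do not carry over. Pictures are saved under pics/ and viewed, and the job is handed in when it is done.

Besides the shell and the picture viewer there is one more tool, called after "Emit:" by a JSON object that holds its "op" and its "data", one argument or row to a line. carry_out: Moves the arm, as the interface text tells. Its arguments: {"type":"object","properties":{"deltas":{"type":"array","items":{"type":"array"}},"force":{"type":"number"}},"required":["deltas"]}

```bash
mkdir -p pics; ls
python3 - <<'E'
from cell import manip
import cv2,numpy as np
s=manip.observe();print(s)
for n in["scene","side","wrist"]:
    c=manip.calibration(n);print(n,{k:(np.round(v,4).tolist() if k=='pose' else v) for k,v in c.items()})
    cv2.imwrite(f"pics/{n}0.png",manip.capture(n))
E
```

```text
pics
{'t': 0.0, 'joints': array([-2.40035738e-03,  3.53693313e-01,  1.63409538e+00, -2.49980441e-05,
        1.15522745e+00, -2.41303794e-03]), 'qd': array([-0.00013712, -0.00126979, -0.00109914, -0.00075352,  0.0002391 ,
        0.00177795]), 'joint_torque': array([-2.43486713e-03, -5.93846583e+01, -3.34216332e+01,  6.94100303e-02,
        2.34022352e-02, -1.15005114e-04]), 'position': array([ 6.24510862e-01, -7.26740921e-06,  2.13852085e-01]), 'tool_rot': array([-7.07099730e-01,  7.07113474e-01, -4.95240950e-04, -5.11355068e-04]), 'force': array([-0.03938252, -0.46820993, -0.54926578]), 'wrist_torque': array([-0.04165173,  0.01939202, -0.03371043]), 'opening': 0.09188434552653374}
scene {'fx': 416.30463291021334, 'fy': 416.30463291021334, 'cx': 252.49677098155084, 'cy': 192.9721062340774, 'pose': [[0.573, -0.4939, 0.6541, 1.3964], [0.8196, 0.3477, -0.4554, -0.4434], [-0.0025, 0.797, 0.604, 0.8609], [0.0, 0.0, 0.0, 1.0]]}
side {'fx': 358.0707696464011, 'fy': 358.0707696464011, 'cx': 261.749808694265, 'cy': 191.17092918434983, 'pose': [[-0.9933, 0.0571, -0.1001, 0.4568], [-0.1151, -0.533, 0.8383, 0.8375], [-0.0055, 0.8442, 0.536, 0.5281], [0.0, 0.0, 0.0, 1.0]]}
wrist {'fx': 273.1111202057264, 'fy': 273.1111202057264, 'cx': 253.80493037471527, 'cy': 190.12861340971696, 'pose': [[1.0, -0.0012, 0.0013, 0.6248], [0.0008, 0.9592, 0.2827, 0.0793], [-0.0016, -0.2827, 0.9592, 0.3839], [0.0, 0.0, 0.0, 1.0]]}
```

View pics/scene0.png

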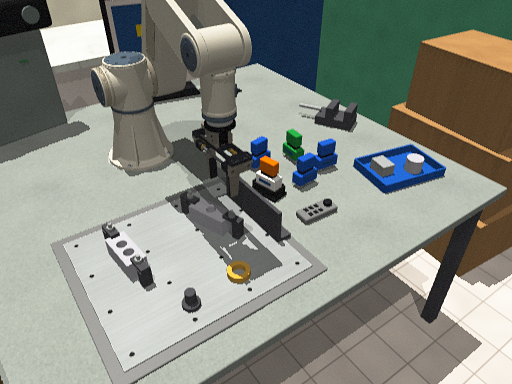

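View pics/side0.png

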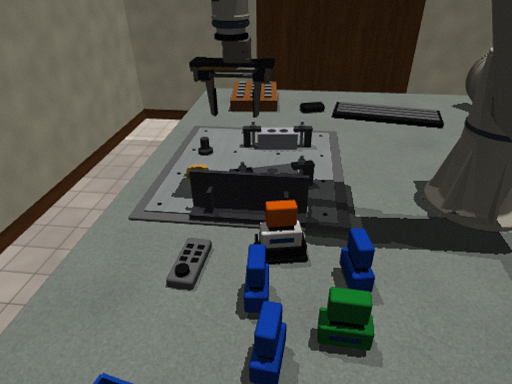

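View pics/wrist0.png

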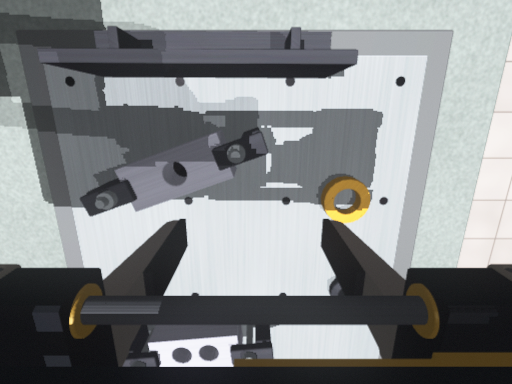

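The scene shows the orange/white sensor in its black rest at (268,175). It could be mistaken for the blue ones at (260,150), (305,170) and (326,153) and the green one at (293,143), but only (268,175) is orange. The two-bore block is at about (127,250), and the single-bore block is at about (212,213), next to the angle plate. I'll look at enlarged crops.

```bash
cat > h.py <<'E'
import numpy as np,cv2
from cell import manip
def ray(c,u,v):
    P=np.array(c['pose']);d=P[:3,:3]@np.array([(u-c['cx'])/c['fx'],-(v-c['cy'])/c['fy'],-1]);return P[:3,3],d
def atz(c,u,v,z):
    o,d=ray(c,u,v);return o+d*(z-o[2])/d[2]
def proj(c,p):
    P=np.array(c['pose']);q=P[:3,:3].T@(np.array(p)-P[:3,3]);return c['cx']+c['fx']*q[0]/-q[2],c['cy']+c['fy']*q[1]/q[2]
def crop(img,x,y,w,h,k,name):
    cv2.imwrite(name,cv2.resize(img[y:y+h,x:x+w],None,fx=k,fy=k,interpolation=cv2.INTER_CUBIC))
E
python3 - <<'E'
from h import *
s=cv2.imread('pics/scene0.png');d=cv2.imread('pics/side0.png')
crop(s,230,140,80,70,8,'pics/a1.png');crop(s,85,210,80,80,7,'pics/a2.png');crop(d,235,185,90,90,6,'pics/a3.png');crop(d,230,110,100,50,8,'pics/a4.png')
E
```

```text
(no output)
```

View pics/a1.png

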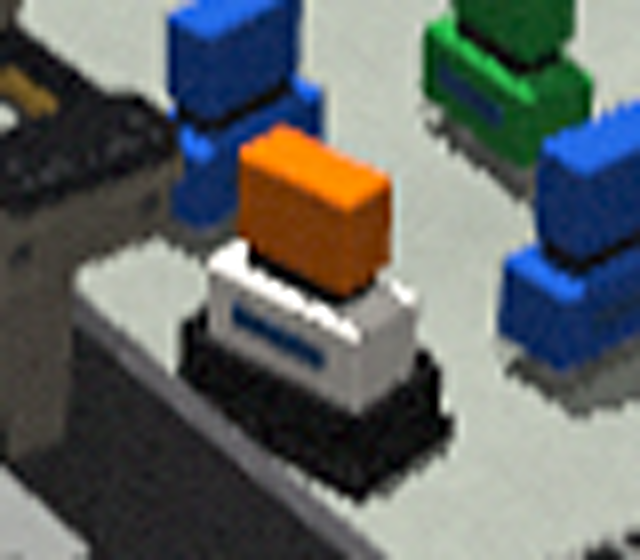

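View pics/a2.png

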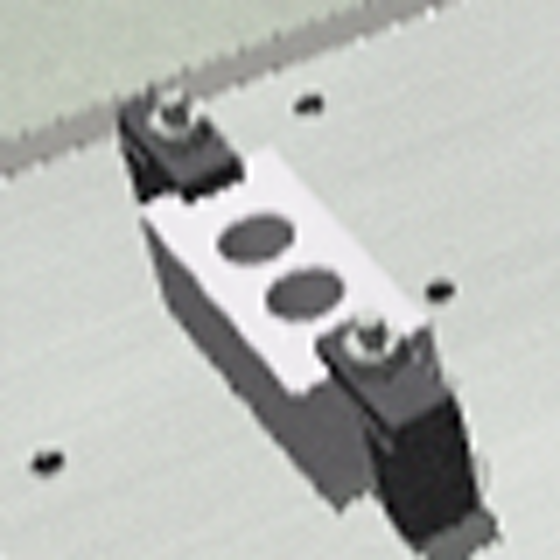

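View pics/a3.png

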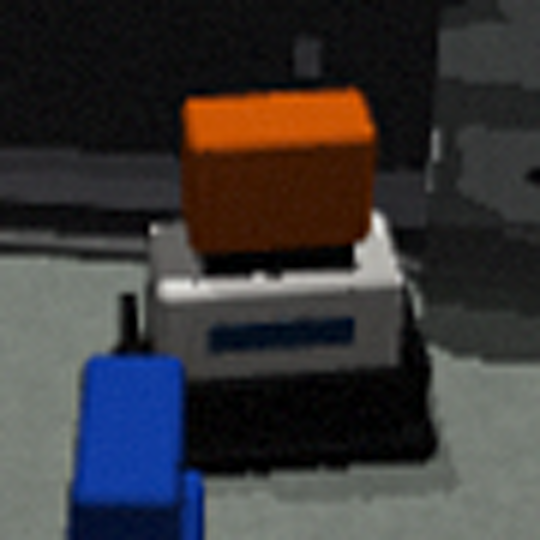

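View pics/a4.png

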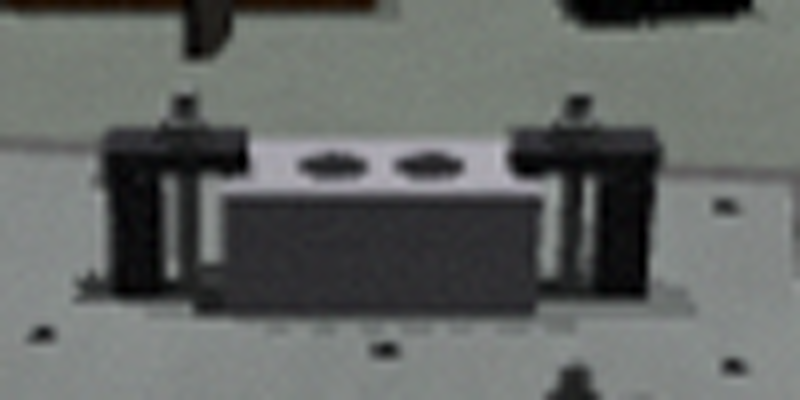

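Run:
```python
from h import *
cs=manip.calibration('scene');cd=manip.calibration('side');cw=manip.calibration('wrist')
def f(c,pts,ox,oy,k,z):
    return np.array([atz(c,ox+(x+.5)/k-.5,oy+(y+.5)/k-.5,z) for x,y in pts])
def rep(n,q):
    print(n,np.round(q[:,:2]*1000,1).tolist(),'mean',np.round(q.mean(0)*1000,1))
    for i in range(len(q)): e=q[(i+1)%len(q)]-q[i];print('   len %.1f ang %.1f'%(np.linalg.norm(e)*1000,np.degrees(np.arctan2(e[1],e[0]))))
rep('grip scene',f(cs,[(243,148),(283,124),(390,178),(347,208)],230,140,8,.13))
rep('grip side',f(cd,[(185,100),(360,90),(374,140),(190,152)],235,185,6,.13))
rep('bores scene',f(cs,[(256,238),(306,293)],85,210,7,.067))
rep('bores side',f(cd,[(334,165),(430,166)],230,110,8,.067))
rep('bores wrist',f(cw,[(182,354),(209,353)],0,0,1,.067))
rep('wall top wrist',f(cw,[(42,60),(357,60),(357,52),(42,53)],0,0,1,.122))
rep('other wrist',f(cw,[(177,173),(105,203),(236,153)],0,0,1,.067))
```

```text
grip scene [[464.0, 235.8], [458.6, 260.1], [516.5, 271.1], [523.9, 243.7]] mean [490.8 252.7 130. ]
   len 24.9 ang 102.7
   len 58.9 ang 10.7
   len 28.4 ang -74.7
   len 60.4 ang -172.5
grip side [[519.6, 251.3], [462.3, 239.1], [456.7, 267.6], [514.9, 280.6]] mean [488.4 259.6 130. ]
   len 58.6 ang -168.0
   len 29.0 ang 101.1
   len 59.6 ang 12.6
   len 29.7 ang -80.8
bores scene [[517.7, -268.1], [557.5, -263.5]] mean [ 537.6 -265.8   67. ]
   len 40.1 ang 6.6
   len 40.1 ang -173.4
bores side [[554.7, -257.9], [515.5, -260.8]] mean [ 535.1 -259.3   67. ]
   len 39.3 ang -175.7
   len 39.3 ang 4.3
bores wrist [[519.0, -265.5], [558.8, -263.6]] mean [ 538.9 -264.5   67. ]
   len 39.9 ang 2.8
   len 39.9 ang -177.2
wall top wrist [[438.5, 121.0], [714.9, 121.1], [714.2, 127.5], [439.7, 126.6]] mean [576.8 124.  122. ]
   len 276.4 ang 0.0
   len 6.4 ang 96.1
   len 274.5 ang -179.8
   len 5.7 ang -102.3
other wrist [[533.1, 7.0], [441.7, -30.8], [603.7, 30.9]] mean [526.2   2.4  67. ]
   len 98.9 ang -157.5
   len 173.4 ang 20.9
   len 74.5 ang -161.3
```

Emit:
{"op": "carry_out", "data": {
  "deltas": [
    [[-0.0225,-0.008,0.043],[0,0,0],0],
    [[-0.0225,-0.008,0.043],[0,0,0],0],
    [[-0.0225,-0.008,0.043],[0,0,0],0],
    [[-0.0225,-0.008,0.043],[0,0,0],0],
    [[-0.0225,-0.008,0.043],[0,0,0],0],
    [[-0.0225,-0.008,0.043],[0,0,0],0],
    [[0,0,0],[0,0.14,0],0],
    [[0,0,0],[0,0.14,0],0],
    [[0,0,0],[0,0.14,0],0],
    [[0,0,0],[0,0.14,0],0],
    [[0,0,0],[0,0.14,0],0],
    [[0,0,0],[0,0.14,0],0]
  ]
}}

```text
t: 1.35
position: [0.4898, 0.2579, 0.2623]
tool_rot: [-0.645, 0.645, -0.29, 0.29]
force: [0.3, -0.3, 0.2]
opening: 0.0919
```

Emit:
{"op": "carry_out", "data": {
  "deltas": [
    [[0,0,0],[0,0.14,0],0],
    [[0,0,0],[0,0.14,0],0],
    [[0,0,0],[0,0.14,0],0],
    [[0,0,0],[0,0.119,0],0],
    [[0,0,0],[0,0,0],0],
    [[0,0,0],[0,0,0],0]
  ]
}}

```text
t: 1.95
position: [0.4899, 0.2579, 0.2624]
tool_rot: [-0.546, 0.546, -0.449, 0.449]
force: [0.3, -0.2, -0.1]
opening: 0.0919
```

Run:
```python
from h import *
from scipy.spatial.transform import Rotation as R
s=manip.observe();q=s['tool_rot'];print(s['t'],s['position'],s['joints'],np.round(R.from_quat(q[[1,2,3,0]]).as_matrix(),3))
c=manip.calibration('wrist');im=manip.capture('wrist');np.save('w1.npy',c);cv2.imwrite('pics/w1.png',im);crop(im,0,0,512,384,1.5,'pics/w1b.png')
```

```text
1.95 [0.48988718 0.25794993 0.26242523] [ 4.81954766e-01  1.98270738e-01  1.73313164e+00 -4.96837870e-06
  1.21052611e+00  1.85738620e+00] [[ 0.194 -0.     0.981]
 [-0.981 -0.     0.194]
 [ 0.    -1.    -0.   ]]
```

View pics/w1b.png

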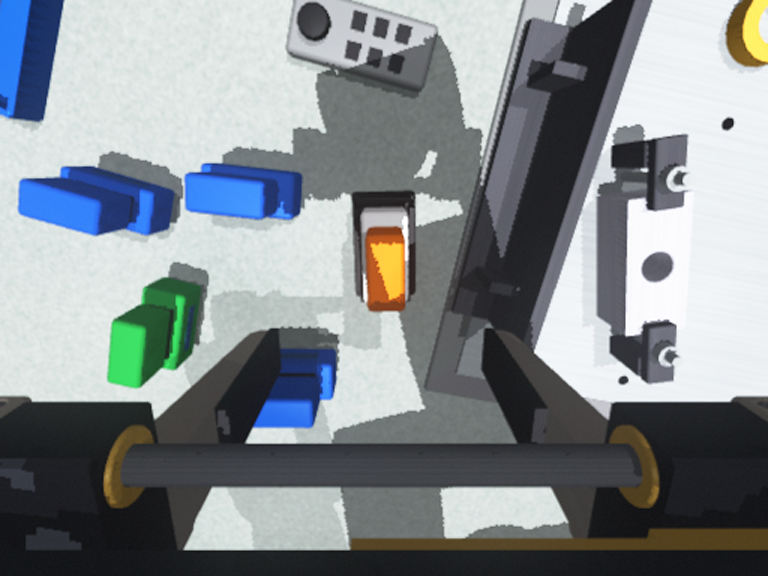

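The wrist view shows the orange grip at about (257,178) in native pixels, nearly aligned with the image vertical. A blue unit stands near the left finger at (207,250). I'll crop to measure.

Run:
```python
from h import *
im=cv2.imread('pics/w1.png');crop(im,220,120,75,95,6,'pics/w1c.png')
c=np.load('w1.npy',allow_pickle=True).item()
for n,p in {'blue near top':[(178,250),(208,283)],}.items():
    print(n,[np.round(atz(c,*q,.113)*1000).tolist() for q in p])
cd=manip.calibration('side');print([np.round(atz(cd,*q,.113)*1000).tolist() for q in [(349,231),(363,232),(372,266),(355,268)]])
```

```text
blue near top [[377.0, 335.0, 113.0], [335.0, 290.0, 113.0]]
[[359.0, 307.0, 113.0], [334.0, 307.0, 113.0], [330.0, 394.0, 113.0], [358.0, 402.0, 113.0]]
```

View pics/w1c.png

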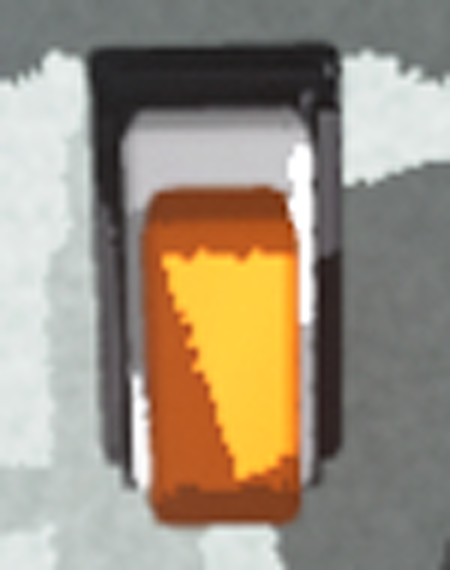

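Run:
```python
from h import *
c=np.load('w1.npy',allow_pickle=True).item()
g=lambda x,y,z:np.round(atz(c,220+(x+.5)/6-.5,120+(y+.5)/6-.5,z)*1000,1)
for z in(.13,.125):
    a=g(222,235,z);b=g(225,480,z);print(z,a,b,np.degrees(np.arctan2(*(a-b)[[1,0]])), 'ends',g(224,205,z),g(224,522,z), 'width',g(147,350,z)-g(299,350,z))
# housing end top z=.074: near end row ~108
print(g(215,106,.074))
# rest outline top z=.04 
print('rest +x end',g(90,48,.04),g(338,45,.04))
```

```text
0.13 [517.2 259.5 130. ] [470.3 249.4 130. ] 12.153145534975929 ends [522.8 260.2 130. ] [461.7 247.9 130. ] width [-5.6 28.3  0. ]
0.125 [516.4 259.3 125. ] [468.6 249.  125. ] 12.160228586310943 ends [522. 260. 125.] [460.  247.5 125. ] width [-5.7 28.7  0. ]
[535. 264.  74.]
rest +x end [539.3 294.5  40. ] [551.2 237.7  40. ]
```

Emit:
{"op": "carry_out", "data": {
  "deltas": [
    [[0.0037,0,0.0014],[0,-0.014,0],0],
    [[0,0.04,0],[0,0,0],0],
    [[0,0.04,0],[0,0,0],0],
    [[0,0.04,0],[0,0,0],0],
    [[0,0.03,0],[0,0,0],0],
    [[0,0.0225,0],[0,0,0],0],
    [[0,0,0],[0,0,0],0],
    [[0,0,0],[0,0,0],0]
  ],
  "force": 30
}}

```text
t: 2.8
position: [0.4923, 0.2545, 0.0904]
tool_rot: [-0.549, 0.549, -0.446, 0.446]
force: [-0.3, 0.6, 1.2]
opening: 0.0919
```

Run:
```python
from h import *
im=manip.capture('wrist');cv2.imwrite('pics/w2.png',im);d=manip.capture('side');print(manip.observe()['position'])
cv2.imwrite('pics/w2b.png',np.vstack([im[100:384],cv2.resize(d[150:290,180:380],(512,358))])[:600])
```

```text
[0.49314221 0.25505967 0.09155075]
```

View pics/w2b.png

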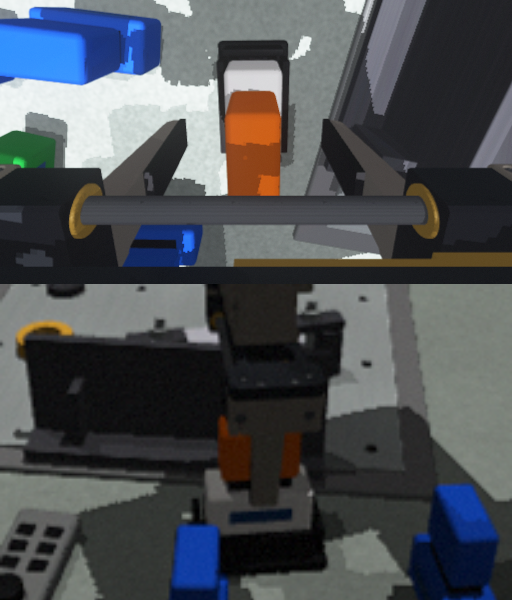

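The grip sits midway between the fingers (orange spans x 226–281, fingers at about 186 and 322), and the side view agrees, so I'll close.

Emit:
{"op": "carry_out", "data": {
  "deltas": [
    [[0,0,0],[0,0,0],255],
    [[0,0,0],[0,0,0],255],
    [[0,0,0],[0,0,0],255],
    [[0,0,0],[0,0,0],255],
    [[0,0,0],[0,0,0],255],
    [[0,0,0],[0,0,0],255],
    [[0,0,0],[0,0,0],255],
    [[0,0,0],[0,0,0],255],
    [[0,0,0],[0,0,0],255],
    [[0,0,0],[0,0,0],255]
  ],
  "force": 30
}}

```text
t: 3.9
position: [0.4921, 0.2547, 0.09]
tool_rot: [-0.549, 0.549, -0.446, 0.446]
force: [-0.7, 1.2, -0.9]
opening: 0.0298
```

Emit:
{"op": "carry_out", "data": {
  "deltas": [
    [[0,-0.01,0],[0,0,0],255],
    [[0,-0.02,0],[0,0,0],255],
    [[0,-0.02,0],[0,0,0],255],
    [[0,-0.03,0],[0,0,0],255],
    [[0,-0.03,0],[0,0,0],255],
    [[0,-0.03,0],[0,0,0],255],
    [[0,-0.03,0],[0,0,0],255],
    [[0,-0.01,0],[0,0,0],255],
    [[0,0,0],[0,0,0],255],
    [[0,0,0],[0,0,0],255]
  ]
}}

```text
t: 4.9
position: [0.4913, 0.2543, 0.2687]
tool_rot: [-0.548, 0.549, -0.446, 0.446]
force: [0.4, 0.9, -5.0]
opening: 0.0299
```

Run:
```python
from h import *
im=manip.capture('scene');d=manip.capture('side');s=manip.observe();print(s['t'],s['position'],s['opening'],s['force'])
cv2.imwrite('pics/l.png',np.vstack([im[80:300],d]))
```

```text
5.0 [0.49115182 0.25413557 0.26822058] 0.03033170812962367 [-0.73003144  0.18722667 -4.22562381]
```

View pics/l.png

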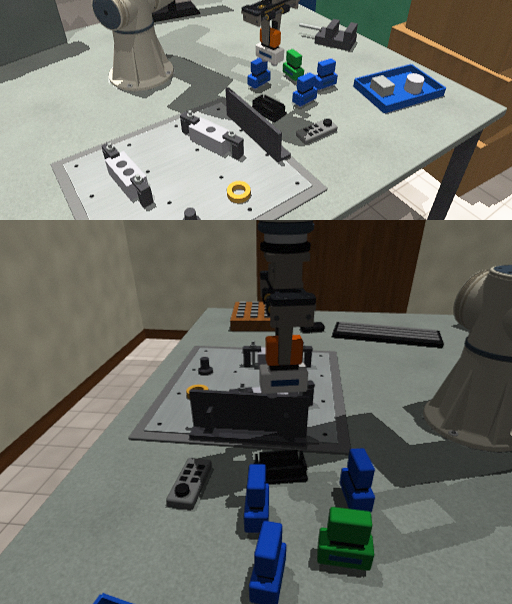

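Emit:
{"op": "carry_out", "data": {
  "deltas": [
    [[0.02,0,-0.002],[0,0,0],255],
    [[0.04,0,-0.0041],[0,0,0],255],
    [[0.04,0,-0.0041],[0,0,0],255],
    [[0.04,0,-0.0041],[0,0,0],255],
    [[0.04,0,-0.0041],[0,0,0],255],
    [[0.04,0,-0.0041],[0,0,0],255],
    [[0.04,0,-0.0041],[0,0,0],255],
    [[0.04,0,-0.0041],[0,0,0],255],
    [[0.04,0,-0.0041],[0,0,0],255],
    [[0.04,0,-0.0041],[0,0,0],255],
    [[0.04,0,-0.0041],[0,0,0],255],
    [[0.018,0,-0.002],[0,0,0],255]
  ]
}}

```text
t: 6.2
position: [0.537, -0.1863, 0.2685]
tool_rot: [-0.548, 0.549, -0.447, 0.446]
force: [1.1, 0.5, -4.0]
opening: 0.03
```

Emit:
{"op": "carry_out", "data": {
  "deltas": [
    [[0,0,0],[0,0.14,0],255],
    [[0,0,0],[0,0,0],255],
    [[0,0,0],[0,0,0],255],
    [[0,0,0],[0,0,0],255]
  ]
}}

```text
t: 6.6
position: [0.5374, -0.1826, 0.2697]
tool_rot: [-0.517, 0.517, -0.483, 0.482]
force: [0.2, -0.4, -4.2]
opening: 0.03
```

Run:
```python
from h import *
from scipy.spatial.transform import Rotation as R
s=manip.observe();q=s['tool_rot'];print(s['t'],s['position'],s['opening'],np.round(R.from_quat(q[[1,2,3,0]]).as_matrix(),3))
c=manip.calibration('wrist');im=manip.capture('wrist');np.save('w3.npy',c);cv2.imwrite('pics/w3.png',im);crop(im,0,0,512,384,1.5,'pics/w3b.png')
```

```text
6.6 [ 0.53737147 -0.18257337  0.26966918] 0.02996354505597477 [[ 0.069 -0.001  0.998]
 [-0.998  0.     0.069]
 [-0.    -1.    -0.001]]
```

View pics/w3b.png

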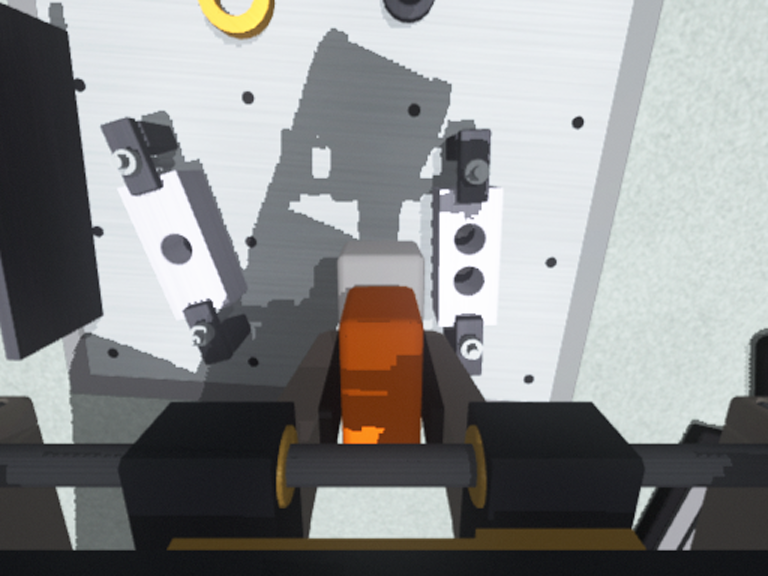

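The wrist view shows the sensor in the jaws. The two-bore block is to the right, with bores at about (313,159) and (312,186) in native pixels. I'll crop to measure them.

Run:
```python
from h import *
im=cv2.imread('pics/w3.png');crop(im,280,80,65,175,4,'pics/w3c.png')
c=np.load('w3.npy',allow_pickle=True).item()
P=c['pose'];print(np.round(P,3))
```

```text
[[ 0.07   0.957  0.282  0.617]
 [-0.998  0.067  0.02  -0.178]
 [ 0.    -0.283  0.959  0.44 ]
 [ 0.     0.     0.     1.   ]]
```

View pics/w3c.png

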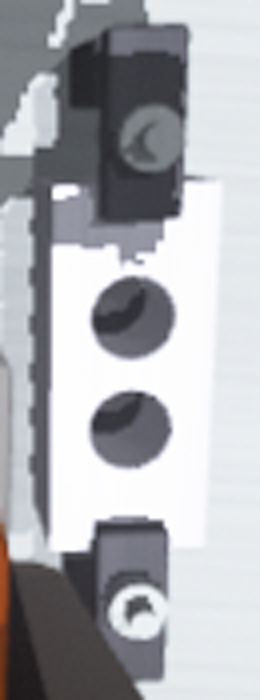

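Run:
```python
from h import *
im=cv2.imread('pics/w3.png');crop(im,215,150,75,150,5,'pics/w3d.png')
c=np.load('w3.npy',allow_pickle=True).item()
g=lambda x,y:atz(c,280+(x+.5)/4-.5,80+(y+.5)/4-.5,.067)*1000
a=g(134,317.5);b=g(131,428);print(a,b,(a+b)/2,np.linalg.norm(a-b),np.degrees(np.arctan2(*(a-b)[[1,0]])))
for p,q in(((50,200),(50,550)),((222,185),(207,545))):
    u,v=g(*p),g(*q);print(np.degrees(np.arctan2(*(u-v)[[1,0]])),u,v)
```

```text
[ 557.6676803  -263.66064608   67.        ] [ 518.36950341 -267.79276156   67.        ] [ 538.01859185 -265.72670382   67.        ] 39.514821076641596 6.002466831011529
6.296996231709881 [ 594.99783743 -230.48656106   67.        ] [ 470.17995049 -244.25996069   67.        ]
6.401906253136314 [ 603.86565098 -287.01046718   67.        ] [ 476.15834019 -301.33943959   67.        ]
```

View pics/w3d.png

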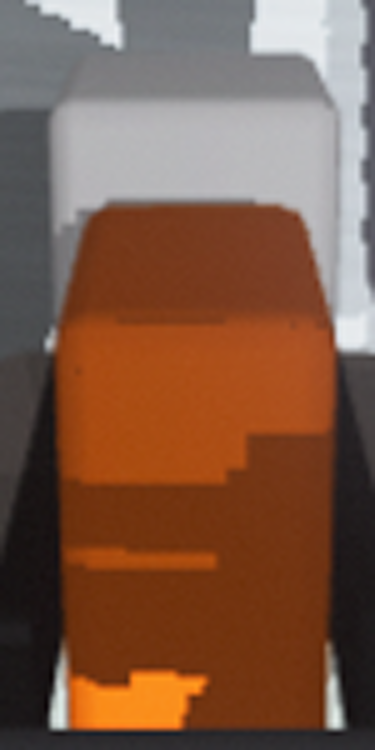

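Run:
```python
from h import *
c=np.load('w3.npy',allow_pickle=True).item()
T=np.array([.5374,-.1826,.2697]);tx=np.array([.069,-.998,0]);tz=np.array([.998,.069,0])
g=lambda x,y,z:atz(c,215+(x+.5)/5-.5,150+(y+.5)/5-.5,z)-T
for n,p,z,L in(('housing L',(50,100),.2535,42),('housing R',(337,100),.2535,42),('grip L',(58,325),.3085,31),('grip R',(334,325),.3085,31)):
    d=g(*p,z);print(n,'toolx %.1f'%(d@tx*1e3),'toolz %.1f'%(d@tz*1e3-L))
```

```text
housing L toolx -19.7 toolz -2.2
housing R toolx 20.2 toolz -2.2
grip L toolx -13.6 toolz -3.0
grip R toolx 14.8 toolz -2.9
```

Emit:
{"op": "carry_out", "data": {
  "deltas": [
    [[0,0,0],[0,-0.04,0],255],
    [[0.028,0,-0.0025],[0,0,0],255],
    [[0.028,0,-0.0025],[0,0,0],255],
    [[0.0268,0,-0.0025],[0,0,0],255],
    [[0,0,0],[0,0,0],255],
    [[0,0.03,0],[0,0,0],255],
    [[0,0.03,0],[0,0,0],255],
    [[0,0.02,0],[0,0,0],255],
    [[0,0.01,0],[0,0,0],255],
    [[0,0,0],[0,0,0],255],
    [[0,0,0],[0,0,0],255],
    [[0,0,0],[0,0,0],255]
  ]
}}

```text
t: 7.85
position: [0.5397, -0.2667, 0.1815]
tool_rot: [0.526, -0.526, 0.472, -0.474]
force: [1.1, -0.3, -3.9]
opening: 0.0298
```

Run:
```python
from h import *
from scipy.spatial.transform import Rotation as R
for i in range(3):
    im=manip.capture('scene');s=manip.observe();print(s['position'])
q=s['tool_rot'];print(s['t'],s['opening'],np.round(R.from_quat(q[[1,2,3,0]]).as_matrix(),3))
d=manip.capture('side');w=manip.capture('wrist')
cv2.imwrite('pics/s4.png',im);cv2.imwrite('pics/d4.png',d);cv2.imwrite('pics/w4.png',w)
crop(im,75,165,110,130,4,'pics/s4c.png');crop(d,215,60,130,110,5,'pics/d4c.png');np.save('w4.npy',manip.calibration('wrist'))
```

```text
[ 0.53963944 -0.26666961  0.1814441 ]
[ 0.53945119 -0.26667054  0.18126398]
[ 0.53931005 -0.26666231  0.18106312]
8.0 0.030014831914740647 [[ 0.106  0.001  0.994]
 [-0.994 -0.001  0.106]
 [ 0.001 -1.     0.001]]
```

View pics/s4c.png

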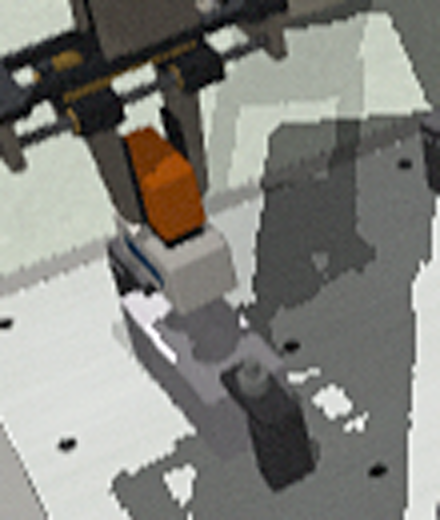

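View pics/d4c.png

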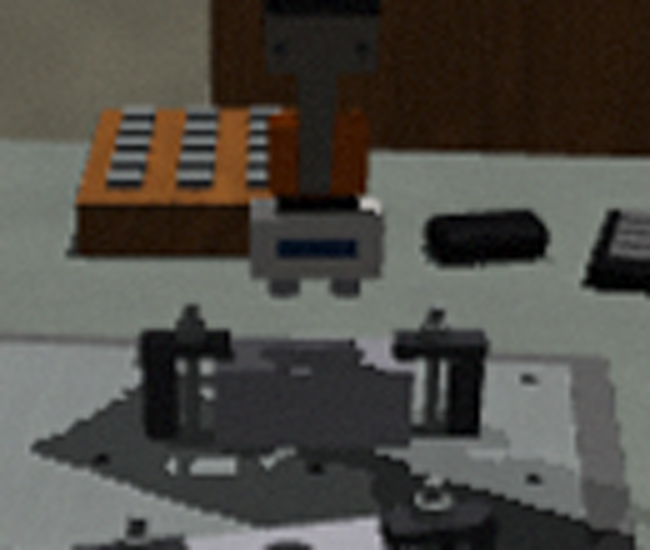

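View pics/w4.png

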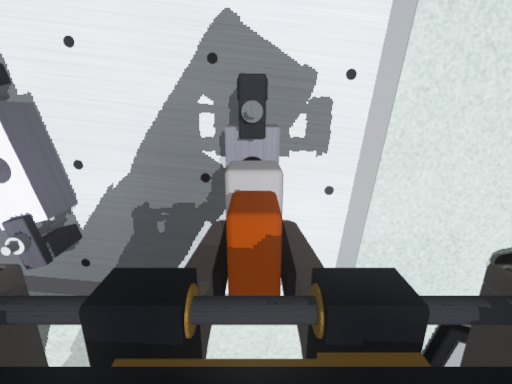

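Run:
```python
from h import *
w=cv2.imread('pics/w4.png');crop(w,205,60,100,140,5,'pics/w4c.png')
d=cv2.imread('pics/d4.png');crop(d,240,90,80,55,9,'pics/d4e.png')
```

```text
(no output)
```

View pics/w4c.png

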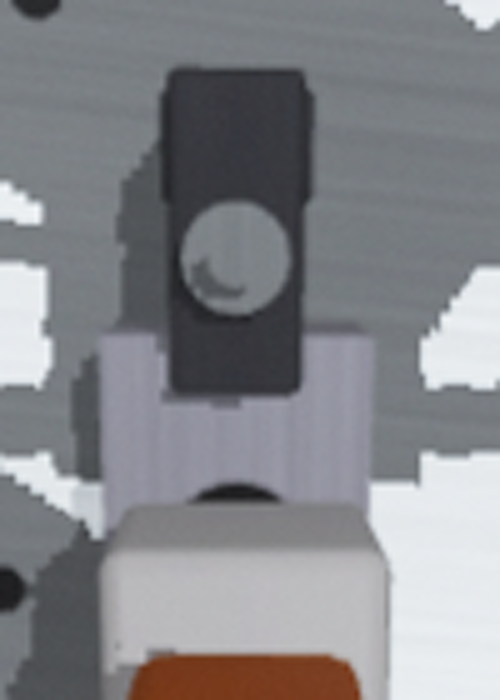

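View pics/d4e.png

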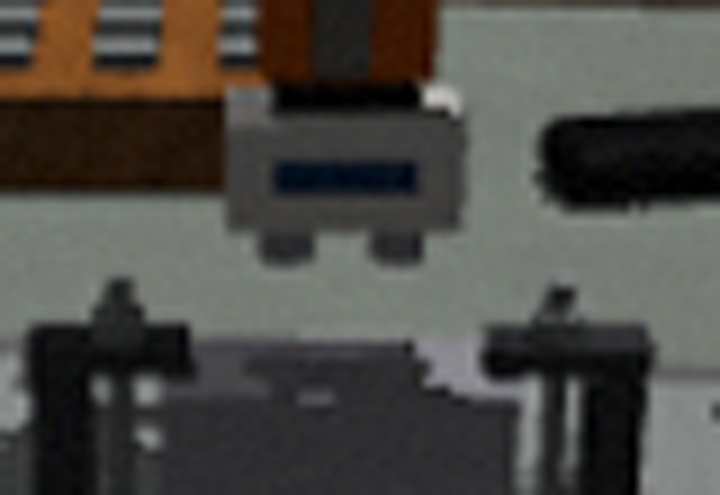

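Run:
```python
from h import *
c=np.load('w4.npy',allow_pickle=True).item();cd=manip.calibration('side')
s=manip.observe();print(s['t'],s['position'])
g=lambda x,y,z:atz(c,205+(x+.5)/5-.5,60+(y+.5)/5-.5,z)*1000
def mid(a,b):return (a+b)/2
T=s['position']*1000;ang=np.radians(6.2);X=np.array([np.cos(ang),np.sin(ang),0]);Y=np.array([-np.sin(ang),np.cos(ang),0])
for n,a,b,z in(('block',(100,345),(376,345),.067),('block2',(105,480),(371,480),.067),('strap',(170,350),(302,350),.079),('hous',(101,562),(389,562),.108+.057),('hous2',(125,506),(370,506),.108+.015),):
    A,B=g(*a,z),g(*b,z);m=mid(A,B)-T;print(n,'w %.1f'%np.linalg.norm(A-B),'along %.1f lat %.1f'%(m@X,m@Y))
# bore far edge (236,485)
p=g(236,485,.067)-T;print('bore edge along minus 34: %.1f'%(p@X-34),'lat %.1f'%(p@Y))
h=lambda x,y,z:atz(cd,240+(x+.5)/9-.5,90+(y+.5)/9-.5,z)
# side: intersect rays with vertical plane through bores along X
def pl(x,y):
    o,d=ray(cd,240+(x+.5)/9-.5,90+(y+.5)/9-.5);o=o*1000;p0=np.array([538,-265.7,67])
    t=((p0-o)@Y)/(d@Y);q=o+d*t-p0;return np.round([q@X,q[2]],1)
for n,p in dict(noseL=(286,262),noseR=(397,262),strapL=(191,330),strapR=(483,330),studL=(119,285),studR=(560,288)).items():print(n,pl(*p))
```

```text
8.1 [ 0.53905064 -0.26658475  0.18069042]
block w 56.1 along 61.4 lat 0.8
block2 w 55.5 along 33.9 lat 0.8
strap w 25.7 along 61.3 lat 1.1
hous w 40.0 along 38.2 lat -0.6
hous2 w 41.3 along 38.5 lat -1.0
bore edge along minus 34: -1.2 lat 1.3
noseL [17.6 37.4]
noseR [-22.3  37.3]
strapL [52.  11.5]
strapR [-54.3  11.2]
studL [77.9 28.8]
studR [-81.5  27.3]
```

Emit:
{"op": "carry_out", "data": {
  "deltas": [
    [[-0.0016,0,0.0008],[0,0,0],255],
    [[0,0.007,0],[0,0,0],255],
    [[0,0.007,0],[0,0,0],255],
    [[0,0.007,0],[0,0,0],255],
    [[0,0.005,0],[0,0,0],255],
    [[0,0,0],[0,0,0],255],
    [[0,0,0],[0,0,0],255],
    [[0,0,0],[0,0,0],255],
    [[0,0,0],[0,0,0],255],
    [[0,0,0],[0,0,0],255]
  ]
}}

```text
t: 9.1
position: [0.5396, -0.2648, 0.1544]
tool_rot: [0.526, -0.526, 0.473, -0.473]
force: [-0.1, 0.6, -4.4]
opening: 0.0298
```

Run:
```python
from h import *
d=manip.capture('side');s=manip.observe();c=manip.calibration('wrist');w=manip.capture('wrist');im=manip.capture('scene');print(s['t'],s['position'],s['opening'],s['force'],manip.observe()['position'])
cv2.imwrite('pics/d5.png',d);cv2.imwrite('pics/w5.png',w);np.save('w5.npy',c)
crop(d,240,90,80,60,9,'pics/d5c.png');crop(w,205,60,100,110,5,'pics/w5c.png');crop(im,90,180,80,90,6,'pics/s5c.png')
```

```text
9.15 [ 0.53954826 -0.2648171   0.15431507] 0.029936470369061902 [ 0.1205672  -0.22577254 -4.99587523] [ 0.53950241 -0.26479672  0.15422511]
```

View pics/d5c.png

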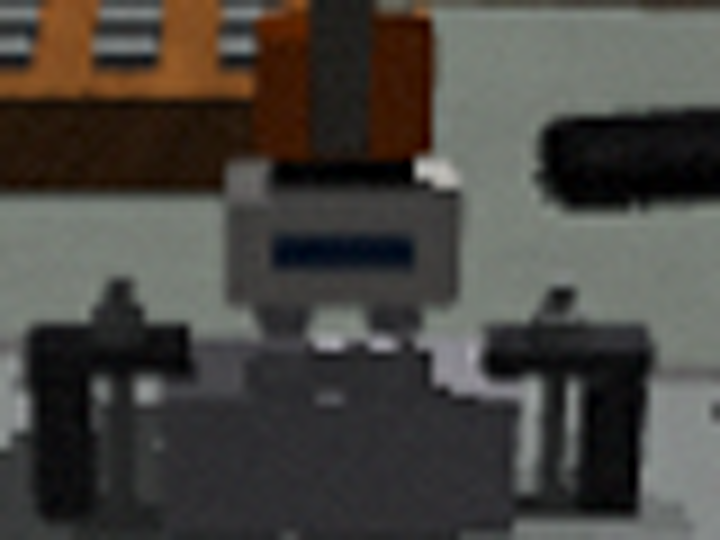

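View pics/w5c.png

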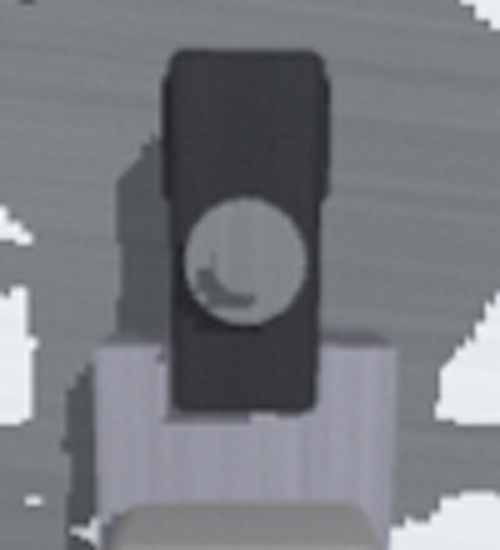

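View pics/s5c.png

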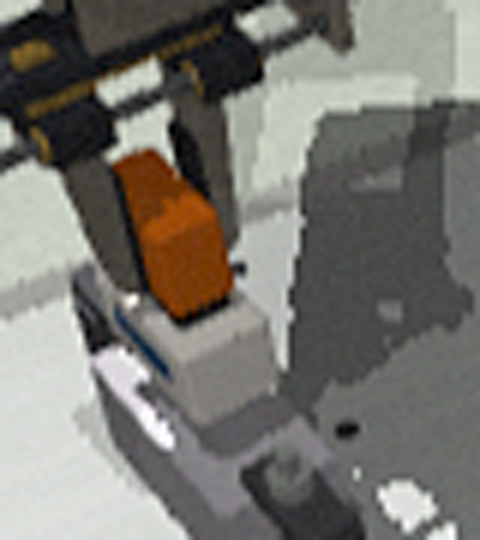

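Emit:
{"op": "carry_out", "data": {
  "deltas": [
    [[0,0.0025,0],[0,0,0],255],
    [[0,0.002,0],[0,0,0],255],
    [[0,0,0],[0,0,0],255],
    [[0,0,0],[0,0,0],255],
    [[0,0,0],[0,0,0],255],
    [[0,0,0],[0,0,0],255],
    [[0,0,0],[0,0,0],255],
    [[0,0,0],[0,0,0],255],
    [[0,0,0],[0,0,0],255],
    [[0,0,0],[0,0,0],255]
  ]
}}

```text
t: 10.25
position: [0.5394, -0.2648, 0.1496]
tool_rot: [-0.526, 0.526, -0.473, 0.473]
force: [-0.1, -0.3, -4.4]
opening: 0.0299
```

Run:
```python
from h import *
from scipy.spatial.transform import Rotation as R
d=manip.capture('side');s=manip.observe();q=s['tool_rot'];print(s['t'],s['position'],s['opening'],s['force'],np.abs(s['qd']).max(),np.round(R.from_quat(q[[1,2,3,0]]).as_matrix(),3))
crop(d,240,90,80,60,9,'pics/d6c.png')
```

```text
10.3 [ 0.53943273 -0.26474165  0.1495606 ] 0.02957786257070544 [ 0.62558182 -0.50112406 -3.77738691] 0.0013796000463289976 [[ 0.106 -0.     0.994]
 [-0.994  0.     0.106]
 [-0.    -1.    -0.   ]]
```

View pics/d6c.png

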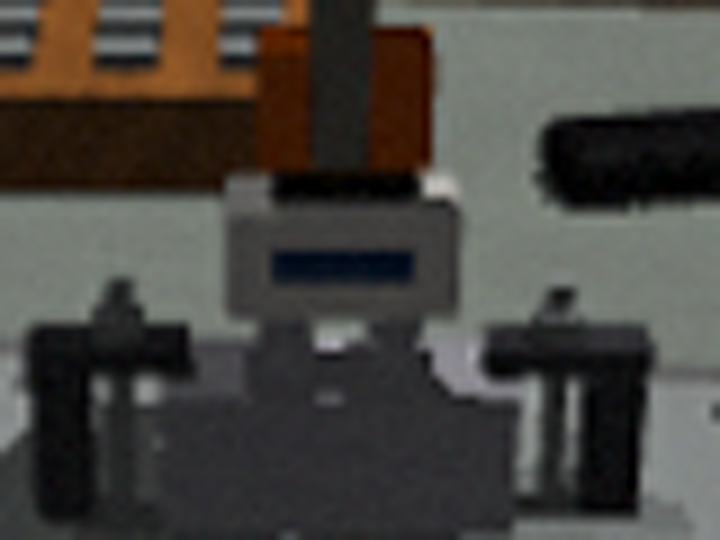

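```bash
python3 -c "
from cell import manip
print(manip.hand_in())"
```

```text
the job is handed in; nothing more can be done
None
```

I gripped the orange sensor at 30 N, lifted it straight out of its rest and carried it over the angle plate with the lenses at about 195 mm. I handed in at about 10.3 s with it hovering over the two-bore block. No verdict was reported.

**Last checks:**
- **Grip and stillness:** the opening was 29.6–30 mm on the 30 mm grip. The arm was still, and the wrist force matched the sensor's weight alone (about 4 N), so there was no sign of contact.
- **Height:** the lenses are about 9.6 mm above the block, worked out from the tool height. In the side view, 5 mm higher up, the camera put the lenses at about 16 mm against 14 mm from the tool. The two methods therefore disagree by about 2 mm, which is still inside the 4–18 mm band.
- **Centring:** the lens midpoint is within about 1 mm of the bore midpoint in the side and wrist views. This came after a small correction of 1.6 mm across and 0.8 mm along the block. I judged the final wrist view by eye.
- **Alignment:** the line of lenses is at 6.1° and the bores at about 6.2°. An earlier reading from the side camera gave 4.3° for the bores, also within the limit. The tool is vertical.

I did not take a separate final picture to confirm the pendant, ring gauge and height master. The path did not go near them.

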